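# Change over the vial-waste boxes

### The arm

A 7-joint arm with a two-finger parallel gripper is mounted at the origin on the work surface. World frame = base frame: x ahead of the robot, y to its left, z up, the work surface at z = 0. Lengths are in m, angles in rad, forces in N, time in s.
With the tool pointing down it reaches from about 0.425 to 0.925 m from the base axis. Payload 6.8 kg.
Tool frame: the origin (TCP) lies between the finger pads; the fingertips stand 11 mm ahead of it and the grasp point (between the pads) lies 8 mm behind it; z points along the fingers, y is the line along which they close (so a half turn about z gives the same grasp; the last joint's range is limited). The gripper opens to 85 mm and grips with 20 to 120 N. Pads are 22 mm wide; open, the fingers measure 114 mm over their backs; the gripper's body (76 mm by 85 mm) begins 54 mm behind the grasp point. The pads swing forward as they close: fully open they stand 13 mm farther back than shut.
Start: joints at [-1.266, 0.477, 0.022, 1.555, -0.011, 1.109, -0.083], TCP at [0.271, 0.618, 0.221] pointing down, gripper open.
Joint ranges: [-2.96, 2.96], [-0.34, 2.1], [-1.41, 1.46], [0.24, 2.44], [-1.37, 4.51], [0.17, 1.92], [-2.96, 2.96]. Speed limits (rad/s): [2.39, 2.39, 3.14, 3.14, 3.14, 3.14, 3.14].

### API

Orientations are given as a rotation vector (axis times angle).
In Python, from bench import r gives the robot as it stands.
- The arm moves only by the tool send_rows, never from a script. Its argument "deltas" is a list of rows, each an object of numbers: "dx", "dy", "dz": the shift along the world's x, y, z in mm; "rx", "ry", "rz": the turn, a rotation vector about the world's x, y, z in degrees. A call has 1 to 5 rows; each row is the pose to reach, as a shift and turn from the pose commanded when the call began; what a row does not reach only later rows make up. A row lasts 1/12 s, in which the tool goes at most 41.7 mm and 7.16 degrees, less where a joint would pass 70% of its speed; a pose out of reach is approached as far as the arm can. A call with a gripper value outside its range is refused whole. "jaw" is the finger opening in mm, from 0 to 85.4, set as the call begins (left out, the last holds). The fingers move at their own pace and stop on an object; "newtons" is the grip in N (left out, the last holds). Time passes only in rows, so rows that repeat a pose let the fingers close. It gives the time, the measured TCP pose, the force, the opening and the grip force at its end, in the units of the state.
- r.get_obs(): the state, without advancing time (a new reading comes with each control period).
- r.grab_frame(name): name is "scene" or "top" or "wrist"; returns a dict with "frame" (480x640x3 uint8, blue, green, red), "z_map" (480x640 float32, m along the optical axis (not along the pixel's ray), 0 where there is no reading), "vertical_fov" (degrees; the focal length in pixels is half the picture's height over the tangent of half this angle, whatever the lens; pixels are square), "cx", "cy" (the principal point, pixels), "distortion" ([k1, k2, p1, p2, k3] as OpenCV has them; the pictures are not rectified), "xyz" and "orientation" of the camera in the world. Camera axes: x right, y down, z forward; pixel columns grow to the right and rows downward; lengths in m; the calibration is good to about 2 mm. A picture is of the moment at which its call begins.
- r.hand_in(): hands the job in; it is judged then, once.
The state is a dict: "clock": time; "joints": joint angles; "qvel": joint speeds; "tau": joint torques, N m; "tcp_pos": TCP position; "orientation": TCP orientation; "contact_force": force on the tool from outside, world axes, zero at the start; "moment": the same for the moment, N m; "grip_width": finger opening in m; "gripper_force": force on a finger pad.
Only numpy, scipy, OpenCV 4.12 (cv2) and the standard library are available. Lean on these libraries where they do the work, as an engineer would, in place of code of your own. Each camera call takes 0.05 s, during which the arm holds its last target. There are 200 camera calls.

### The job

The narrow waste box is full: with the fingertips, push its open lid over so that it drops fully shut. Then put the broad waste box into use: push its lid up and on past upright, so that it falls back and rests fully open by itself. Only push the lids lightly; do not pinch them, lift, tip or shove the boxes out of place, or disturb the things around them.

Things in the scene. Friction and masses are not known exactly. Their poses are not given: they have to be found in the camera images.
- tray: Yellow spill tray with a black drip grid, fixed, 340 (x) by 540 (y) by 40 mm high; the two waste boxes the jar and the screw cap stand on it. Origin: centre of its underside, on the work surface.
- broad_box: The broad waste box: white plastic, loose, about 0.9 kg, 100 deep (own x) by 170 wide (own y) by 90 mm high, open-topped under its hinged lid, empty (ballast foot filling its lowest 35 mm). Origin: centre of its underside. Own z up; own -x is the front with an orange blank label, turned roughly to the robot's right; own +x is the back, where the lid is hinged.
- narrow_box: The narrow waste box: same make, loose, about 0.9 kg, 100 deep (own x) by 100 wide (own y) by 90 mm high, holding nine glass vials. Origin and axes as for the broad box. The boxes may change places, left and right.
- broad_lid (a joint): Angle of the broad box's lid: 0 shut (level), 1.57 upright, 1.95 stopped fully open, leaning back beyond the hinge. The lid weighs about 0.12 kg; the hinge is lightly damped without spring: let go short of upright it falls shut within about 2 s, past upright (about 1.6) it falls open and stays there by its weight. Starts shut.
- narrow_lid (a joint): Angle of the narrow box's lid, same hinge and meaning. Starts open, leaning back.
- broad_hinge (a point): Point on the hinge axis of the broad box's lid, mid-width, at the level of the lid's underside (the lid is a plate 5 mm thick, 100 mm deep, as wide as the box): 50 mm behind the box's centre (own +x), 90.5 mm above its underside. Its frame turns with the lid.
- broad_tab (a point): Middle of the free front edge of the broad lid's pull tab, 70 mm wide, 33 long, 5 thick, which juts from the middle of the lid's front edge and slopes up 0.5 rad from it, free beneath. With the lid shut, this point is 129 mm in front of the hinge axis (29 mm in front of the box) and 18 mm above it. Axes turn with the lid: x along the tab to the plate, y across, z square to the tab.
- narrow_hinge (a point): As broad_hinge, for the narrow box.
- narrow_tab (a point): As broad_tab, for the narrow box's lid (same plate depth and tab). While the lid is open the tab is its topmost part, about 113 mm above the hinge and 65 mm behind it.
- jar: Bystander: amber glass jar, black cap, 42 mm diameter, 60 mm high, on the far part of the tray, between the boxes. Origin: centre of underside.
- reagent: Bystander: amber bottle, 60 mm diameter, 130 mm high, on the table left of the tray. Origin: centre of underside.
- beaker: Bystander: clear plastic beaker, 70 mm diameter, 90 mm high, on the table right of the tray. Origin: centre of underside.
- bung_wrench: Bystander: steel wrench, about 180 mm long, lying flat on the table right of the tray, roughly along x. Origin: underside, near its middle.
- can_cap: Bystander: blue screw cap, 56 mm diameter, 24 mm high, on the near part of the tray, between the boxes. Origin: centre of underside.
- funnel: Bystander: white funnel standing mouth down, 110 mm diameter, 100 mm high, on the table left of the tray. Origin: centre of underside.

How it is judged:
On the way, in this order (a step that is already met when the one before it is completed fails the run):
1. the narrow box's lid is shut while the broad box's lid has not yet been opened (value of joint narrow_lid below 0.06 rad and value of joint broad_lid below 0.3 rad), for 0.2 s.
2. the broad box's lid has been swung past upright and lies back fully open (value of joint broad_lid above 1.85 rad), for 0.2 s.
At the end, for the whole second after the job is handed in: The narrow lid is shut (under 0.06 rad), the broad lid rests open at its stop (over 1.85 rad) and at rest, both boxes upright (within 0.1 rad), at rest and within 40 mm of where they began (value of joint narrow_lid below 0.06 rad and value of joint broad_lid above 1.85 rad and distance of each of broad_box, narrow_box from where it was at the start of the episode below 0.04 m and angle between each of broad_box, narrow_box's own z axis and vertical below 0.1 rad and linear speed of each of broad_box, narrow_box below 0.02 m/s and velocity of joint broad_lid between -0.05 and 0.05 rad/s); the robot touches nothing.
It fails at once if a waste box is lifted, tipped (over 0.2 rad) or shifted by more than 40 mm (distance of any of broad_box, narrow_box from where it was at the start of the episode above 0.04 m or angle between any of broad_box, narrow_box's own z axis and vertical above 0.2 rad or z of any of broad_box, narrow_box in the frame of tray above 0.055 m).
It fails at once if a lid is pinched or forced: the fingers press on a box or its lid with more than 15 N (contact force between the fingers and broad_box above 15 N or contact force between the fingers and narrow_box above 15 N).
It fails at once if a bystander is shifted by more than 30 mm (distance of any of jar, reagent, beaker, bung_wrench, can_cap, funnel from where it was at the start of the episode above 0.03 m).
It fails at once if a lid is gripped between the fingers (the grasp point lies within the lid's tab while the fingers touch that box) ((contact force between the fingers and broad_box above 1 N and x of the grasp point in the frame of broad_tab between 0.002 and 0.033 m and y of the grasp point in the frame of broad_tab between -0.045 and 0.045 m and z of the grasp point in the frame of broad_tab between -0.004 and 0.004 m) or (contact force between the fingers and narrow_box above 1 N and x of the grasp point in the frame of narrow_tab between 0.002 and 0.033 m and y of the grasp point in the frame of narrow_tab between -0.045 and 0.045 m and z of the grasp point in the frame of narrow_tab between -0.004 and 0.004 m)).
It also fails if it takes over 58 s, if anything falls off the work surface, if the arm or the gripper's body presses on something with over 40 N, if the wrist force passes 120 N, or if a joint passes its speed limit or range.

## Working session

There is one attempt and no reset: what is moved stays moved. The work goes in short steps, Python scripts to look and compute and a tool call to move; the robot and the scene stay as the last step left them, time stands still between calls to the robot, and variables do not carry over. Pictures are saved under pics/ and viewed, at most 12 in all, crops included, and the job is handed in when it is done.

Besides the shell and the picture viewer there is one more tool, called after "Emit:" as a command line: name --argument value ..., lists and objects as JSON in quotes. send_rows: Moves the arm, as the interface text tells. Its arguments: {"type":"object","properties":{"deltas":{"type":"array","items":{"type":"object","properties":{"dx":{"type":"number"},"dy":{"type":"number"},"dz":{"type":"number"},"rx":{"type":"number"},"ry":{"type":"number"},"rz":{"type":"number"}}}},"jaw":{"type":"number"},"newtons":{"type":"number"}},"required":["deltas"]}

```bash
mkdir -p pics; cat > h.py <<'E'
import cv2, numpy as np
from scipy.spatial.transform import Rotation as R
from bench import r
def grab(n):
    f=r.grab_frame(n); np.savez('pics/%s.npz'%n,**{k:np.array(v) for k,v in f.items()}); return f
def cloud(f):
    h,w=f['z_map'].shape; F=h/2/np.tan(np.radians(float(f['vertical_fov']))/2)
    K=np.array([[F,0,float(f['cx'])],[0,F,float(f['cy'])],[0,0,1]])
    v,u=np.mgrid[:h,:w]; p=cv2.undistortPoints(np.stack([u,v],-1).reshape(-1,1,2).astype(np.float64),K,np.array(f['distortion'],float)).reshape(h,w,2)
    z=f['z_map'][...,None]; c=np.concatenate([p*z,z],-1)
    o=np.array(f['orientation'],float); m=R.from_rotvec(o).as_matrix() if o.size==3 else o
    return c@m.T+np.array(f['xyz'])
E
python3 - <<'E'
from h import *
for n in('scene','top'):
    f=grab(n); cv2.imwrite('pics/%s1.png'%n,f['frame']); print(n,f['xyz'],f['orientation'],f['distortion'],(f['z_map']>0).mean())
print(r.get_obs())
E
```

```text
scene [ 1.48611024 -0.59594998  0.80798939] [-1.91956102 -1.05178154  0.58125342] [-0.07806402  0.          0.          0.          0.        ] 0.995986328125
top [ 0.43765319 -0.00241069  1.57917039] [-2.21211467  2.15058163 -0.09797369] [-0.04745543  0.          0.          0.          0.        ] 0.9959375
{'clock': 0.1, 'joints': array([-1.26611765,  0.47772388,  0.0223583 ,  1.55635698, -0.01153115,
        1.10930687, -0.08309263]), 'qvel': array([-1.25413779e-03, -7.61060723e-05,  1.79219436e-04, -2.76481163e-03,
       -9.32066014e-04,  1.85356602e-03,  8.79828418e-04]), 'tau': array([ 4.31551409e-03, -5.97760963e+01,  1.61396876e+00, -2.81950396e+01,
        1.28937987e-02,  5.06037366e-03, -2.21780670e-05]), 'tcp_pos': array([0.27056883, 0.61779007, 0.21991708]), 'orientation': array([-6.43748660e-01, -3.07468107e+00,  2.59063791e-03]), 'contact_force': array([0.43198838, 0.49802331, 0.04812107]), 'moment': array([ 0.02640399, -0.01635778,  0.02976892]), 'gripper_force': 0.0, 'grip_width': 0.0855303800490324}
```

View pics/scene1.png

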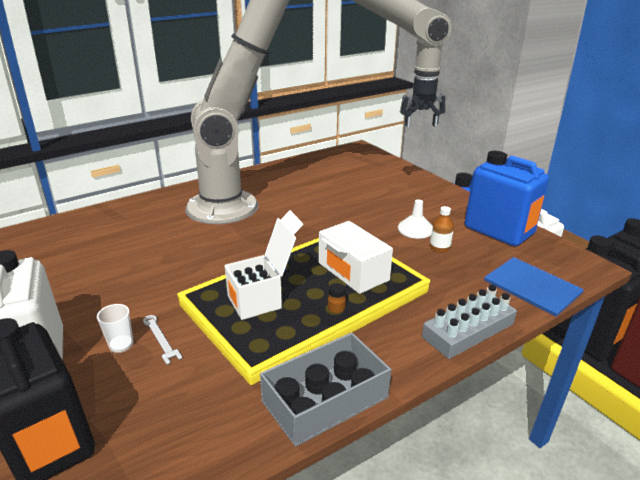

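View pics/top1.png

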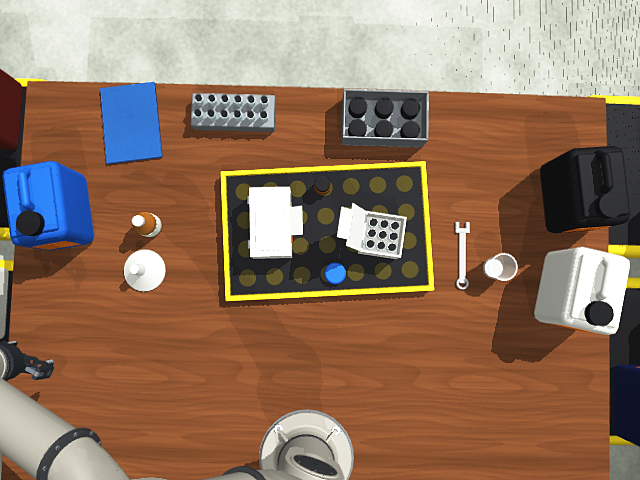

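The broad box is at left (top view px ~270,222), its tab facing right to px ~(302,221). The narrow box is at right (~383,233), its open lid leaning left to px ~(341,222). The cap is at (335,273) and the jar at (322,186).

```bash
python3 - <<'E'
import numpy as np,cv2
from h import cloud
f=dict(np.load('pics/top.npz')); P=cloud(f)
def pr(n,m):
    q=P[m]; print(n,len(q),'med',np.median(q,0).round(3),'min',np.percentile(q,1,axis=0).round(3),'max',np.percentile(q,99,axis=0).round(3))
    c=cv2.minAreaRect((q[:,:2]*1000).astype(np.float32)); print(np.round(cv2.boxPoints(c)).tolist())
    return q
v,u=np.mgrid[:480,:640]
B=lambda a,b,c,d:(u>=a)&(u<=b)&(v>=c)&(v<=d)
z=P[...,2]
pr('broadlid',B(246,296,183,262)&(z>.115)&(z<.15))
pr('broadtab',B(293,306,200,240)&(z>.1))
pr('narrowrim',B(345,412,205,262)&(z>.115)&(z<.14))
q=pr('narrowlid',B(332,372,200,262)&(z>.142))
t=q[q[:,2]>q[:,2].max()-.012]; print('top edge',t.mean(0),t.min(0),t.max(0))
pr('tray floor',B(240,330,240,290)&(z<.05)&(z>.005))
pr('jar',B(310,333,175,200)&(z>.06)); pr('cap',B(322,350,260,288)&(z>.045))
E
```

```text
broadlid 3085 med [0.597 0.101 0.136] min [0.514 0.041 0.128] max [0.681 0.156 0.145]
[[510.0, 156.0], [515.0, 35.0], [686.0, 42.0], [681.0, 163.0]]
broadtab 279 med [0.599 0.036 0.145] min [0.567 0.023 0.135] max [0.635 0.047 0.155]
[[433.0, 25.0], [438.0, -2.0], [638.0, 28.0], [634.0, 56.0]]
narrowrim 715 med [ 0.576 -0.173  0.123] min [ 0.522 -0.228  0.115] max [ 0.628 -0.118  0.139]
[[519.0, -219.0], [619.0, -231.0], [632.0, -127.0], [532.0, -114.0]]
narrowlid 911 med [ 0.585 -0.091  0.216] min [ 0.447 -0.123  0.143] max [ 0.632 -0.008  1.446]
[[413.0, -74.0], [624.0, -145.0], [648.0, -73.0], [438.0, -2.0]]
top edge [ 0.43765319 -0.00241069  1.57917039] [ 0.43765319 -0.00241069  1.57917039] [ 0.43765319 -0.00241069  1.57917039]
tray floor 3740 med [0.485 0.049 0.04 ] min [ 0.431 -0.048  0.031] max [0.561 0.182 0.048]
[[428.0, 182.0], [435.0, -51.0], [564.0, -48.0], [558.0, 186.0]]
jar 232 med [ 0.697 -0.022  0.099] min [ 0.438 -0.041  0.064] max [ 0.72  -0.002  1.579]
[[438.0, -2.0], [718.0, -46.0], [724.0, -6.0], [444.0, 38.0]]
cap 403 med [ 0.478 -0.061  0.063] min [ 0.451 -0.098  0.045] max [ 0.508 -0.029  0.071]
[[438.0, -2.0], [440.0, -102.0], [513.0, -100.0], [510.0, -0.0]]
```

Emit:
send_rows --deltas '[{"dz": 40, "rz": 6}, {"dx": 10, "dy": -20, "dz": 75, "rz": 12}, {"dx": 28, "dy": -52, "dz": 100, "rz": 18}, {"dx": 46, "dy": -86, "dz": 110, "rz": 23.6}, {"dx": 64, "dy": -120, "dz": 110, "rz": 23.6}]' --jaw 0

```text
$.deltas[0]: bad value
```

Emit:
send_rows --deltas '[{"dx": 18, "dy": -36}, {"dx": 36, "dy": -72}, {"dx": 54, "dy": -108}, {"dx": 72, "dy": -144}, {"dx": 90, "dy": -180}]'

```text
$.deltas[0]: bad value
```

Emit:
send_rows --deltas '[{"dx": 18, "dy": -36}, {"dx": 36, "dy": -72}, {"dx": 54, "dy": -108}, {"dx": 72, "dy": -144}, {"dx": 90, "dy": -180}]'

```text
$.deltas[0]: bad value
```

Emit:
send_rows --deltas '[{"dx": 0, "dy": 0, "dz": 40, "rx": 0, "ry": 0, "rz": 6}, {"dx": 10, "dy": -20, "dz": 75, "rx": 0, "ry": 0, "rz": 12}, {"dx": 28, "dy": -52, "dz": 100, "rx": 0, "ry": 0, "rz": 18}, {"dx": 46, "dy": -86, "dz": 110, "rx": 0, "ry": 0, "rz": 23.6}, {"dx": 64, "dy": -120, "dz": 110, "rx": 0, "ry": 0, "rz": 23.6}]' --jaw 0

```text
clock: 0.52
tcp_pos: [0.3359, 0.4983, 0.334]
orientation: [-0.008, 3.139, 0.007]
contact_force: [0.7, -0.0, 0.4]
grip_width: 0.0253
gripper_force: 0.0
```

Full rows work.

Emit:
send_rows --deltas '[{"dx": 18, "dy": -36, "dz": 0, "rx": 0, "ry": 0, "rz": 0}, {"dx": 36, "dy": -72, "dz": 0, "rx": 0, "ry": 0, "rz": 0}, {"dx": 54, "dy": -108, "dz": 0, "rx": 0, "ry": 0, "rz": 0}, {"dx": 72, "dy": -144, "dz": 0, "rx": 0, "ry": 0, "rz": 0}, {"dx": 90, "dy": -180, "dz": 0, "rx": 0, "ry": 0, "rz": 0}]'

```text
clock: 0.93
tcp_pos: [0.4251, 0.3162, 0.3306]
orientation: [-0.001, -3.141, 0.0]
contact_force: [-0.2, 0.6, -0.0]
grip_width: 0.0002
gripper_force: 0.0
```

Emit:
send_rows --deltas '[{"dx": 18, "dy": -36, "dz": 0, "rx": 0, "ry": 0, "rz": 0}, {"dx": 36, "dy": -72, "dz": 0, "rx": 0, "ry": 0, "rz": 0}, {"dx": 54, "dy": -108, "dz": 0, "rx": 0, "ry": 0, "rz": 0}, {"dx": 72, "dy": -144, "dz": 0, "rx": 0, "ry": 0, "rz": 0}, {"dx": 90, "dy": -180, "dz": 0, "rx": 0, "ry": 0, "rz": 0}]'

```text
clock: 1.35
tcp_pos: [0.515, 0.1363, 0.3307]
orientation: [-0.001, -3.141, -0.0]
contact_force: [1.5, 0.5, -0.1]
grip_width: 0.0002
gripper_force: 0.0
```

Emit:
send_rows --deltas '[{"dx": 18, "dy": -36, "dz": 0, "rx": 0, "ry": 0, "rz": 0}, {"dx": 36, "dy": -72, "dz": 0, "rx": 0, "ry": 0, "rz": 0}, {"dx": 54, "dy": -108, "dz": 0, "rx": 0, "ry": 0, "rz": 0}, {"dx": 70, "dy": -140, "dz": 0, "rx": 0, "ry": 0, "rz": 0}, {"dx": 70, "dy": -150, "dz": 0, "rx": 0, "ry": 0, "rz": 0}]'

```text
clock: 1.77
tcp_pos: [0.5862, -0.0185, 0.3304]
orientation: [0.013, 3.141, -0.005]
contact_force: [-0.8, -1.8, 0.5]
grip_width: 0.0002
gripper_force: 0.0
```

Emit:
send_rows --deltas '[{"dx": 2, "dy": 5, "dz": -25, "rx": 0, "ry": 0, "rz": 0}, {"dx": 2, "dy": 5, "dz": -50, "rx": 0, "ry": 0, "rz": 0}, {"dx": 2, "dy": 5, "dz": -75, "rx": 0, "ry": 0, "rz": 0}, {"dx": 2, "dy": 5, "dz": -95, "rx": 0, "ry": 0, "rz": 0}, {"dx": 2, "dy": 5, "dz": -95, "rx": 0, "ry": 0, "rz": 0}]'

```text
clock: 2.18
tcp_pos: [0.5836, -0.0062, 0.2312]
orientation: [-0.001, -3.133, 0.001]
contact_force: [-0.9, 0.3, -0.7]
grip_width: 0.0
gripper_force: 0.0
```

```bash
python3 - <<'E'
from h import *
f=grab('scene'); cv2.imwrite('pics/s2.png',cv2.resize(f['frame'][160:360,170:430],None,fx=3,fy=3,interpolation=2))
E
```

```text
(no output)
```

View pics/s2.png

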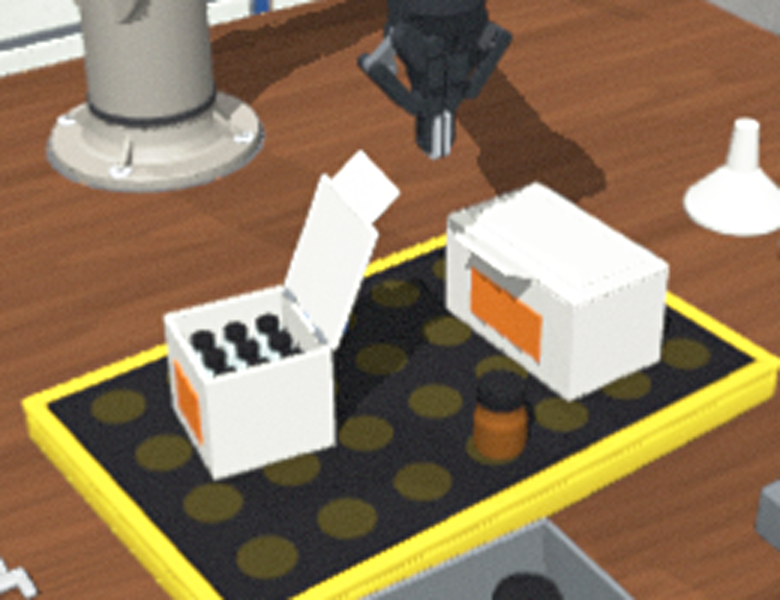

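The closed fingers (crop ~435,150) hang clear, to the right of the open tab (~380,180). Next I push toward −y.

Emit:
send_rows --deltas '[{"dx": 2, "dy": -8, "dz": 0, "rx": 0, "ry": 0, "rz": 0}, {"dx": 2, "dy": -16, "dz": 0, "rx": 0, "ry": 0, "rz": 0}, {"dx": 2, "dy": -22, "dz": 0, "rx": 0, "ry": 0, "rz": 0}, {"dx": 2, "dy": -26, "dz": 0, "rx": 0, "ry": 0, "rz": 0}, {"dx": 2, "dy": -30, "dz": 0, "rx": 0, "ry": 0, "rz": 0}]'

```text
clock: 2.65
tcp_pos: [0.5892, -0.0378, 0.2367]
orientation: [0.003, 3.14, 0.0]
contact_force: [-0.4, -0.2, -0.1]
grip_width: -0.0003
gripper_force: 0.0
```

Emit:
send_rows --deltas '[{"dx": 0, "dy": -4, "dz": 0, "rx": 0, "ry": 0, "rz": 0}, {"dx": 0, "dy": -8, "dz": 0, "rx": 0, "ry": 0, "rz": 0}, {"dx": 0, "dy": -12, "dz": 0, "rx": 0, "ry": 0, "rz": 0}, {"dx": 0, "dy": -16, "dz": 0, "rx": 0, "ry": 0, "rz": 0}, {"dx": 0, "dy": -20, "dz": 0, "rx": 0, "ry": 0, "rz": 0}]'

```text
clock: 3.07
tcp_pos: [0.5888, -0.057, 0.2358]
orientation: [-0.001, -3.141, -0.0]
contact_force: [0.1, 0.2, -0.3]
grip_width: -0.0002
gripper_force: 0.0
```

Emit:
send_rows --deltas '[{"dx": 0, "dy": -4, "dz": 0, "rx": 0, "ry": 0, "rz": 0}, {"dx": 0, "dy": -8, "dz": 0, "rx": 0, "ry": 0, "rz": 0}, {"dx": 0, "dy": -12, "dz": 0, "rx": 0, "ry": 0, "rz": 0}, {"dx": 0, "dy": -16, "dz": 0, "rx": 0, "ry": 0, "rz": 0}, {"dx": 0, "dy": -20, "dz": 0, "rx": 0, "ry": 0, "rz": 0}]'

```text
clock: 3.48
tcp_pos: [0.5888, -0.0771, 0.2358]
orientation: [-0.001, -3.142, -0.0]
contact_force: [0.3, 0.1, -1.1]
grip_width: 0.0002
gripper_force: 0.0
```

Emit:
send_rows --deltas '[{"dx": 0, "dy": -4, "dz": 1, "rx": 0, "ry": 0, "rz": 0}, {"dx": 0, "dy": -8, "dz": 2, "rx": 0, "ry": 0, "rz": 0}, {"dx": 0, "dy": -12, "dz": 3, "rx": 0, "ry": 0, "rz": 0}, {"dx": 0, "dy": -16, "dz": 4, "rx": 0, "ry": 0, "rz": 0}, {"dx": 0, "dy": -20, "dz": 5, "rx": 0, "ry": 0, "rz": 0}]'

```text
clock: 3.9
tcp_pos: [0.5888, -0.0971, 0.241]
orientation: [0.001, 3.141, 0.0]
contact_force: [0.8, -0.4, -0.6]
grip_width: -0.0
gripper_force: 0.0
```

Emit:
send_rows --deltas '[{"dx": 0, "dy": -4, "dz": 0, "rx": 0, "ry": 0, "rz": 0}, {"dx": 0, "dy": -8, "dz": 0, "rx": 0, "ry": 0, "rz": 0}, {"dx": 0, "dy": -12, "dz": 0, "rx": 0, "ry": 0, "rz": 0}, {"dx": 0, "dy": -16, "dz": 0, "rx": 0, "ry": 0, "rz": 0}, {"dx": 0, "dy": -20, "dz": 0, "rx": 0, "ry": 0, "rz": 0}]'

```text
clock: 4.32
tcp_pos: [0.5888, -0.1171, 0.2408]
orientation: [-0.001, -3.142, -0.0]
contact_force: [0.6, -0.0, 0.3]
grip_width: 0.0004
gripper_force: 0.0
```

Emit:
send_rows --deltas '[{"dx": 0, "dy": -4, "dz": 0, "rx": 0, "ry": 0, "rz": 0}, {"dx": 0, "dy": -8, "dz": 0, "rx": 0, "ry": 0, "rz": 0}, {"dx": 0, "dy": -12, "dz": 0, "rx": 0, "ry": 0, "rz": 0}, {"dx": 0, "dy": -12, "dz": 0, "rx": 0, "ry": 0, "rz": 0}, {"dx": 0, "dy": -12, "dz": 0, "rx": 0, "ry": 0, "rz": 0}]'

```text
clock: 4.73
tcp_pos: [0.5888, -0.129, 0.2408]
orientation: [-0.002, -3.142, 0.0]
contact_force: [0.2, 0.1, 0.4]
grip_width: -0.0004
gripper_force: 0.0
```

```bash
python3 - <<'E'
from h import *
f=grab('scene'); cv2.imwrite('pics/s3.png',cv2.resize(f['frame'][160:360,170:430],None,fx=3,fy=3,interpolation=2))
E
```

```text
(no output)
```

View pics/s3.png

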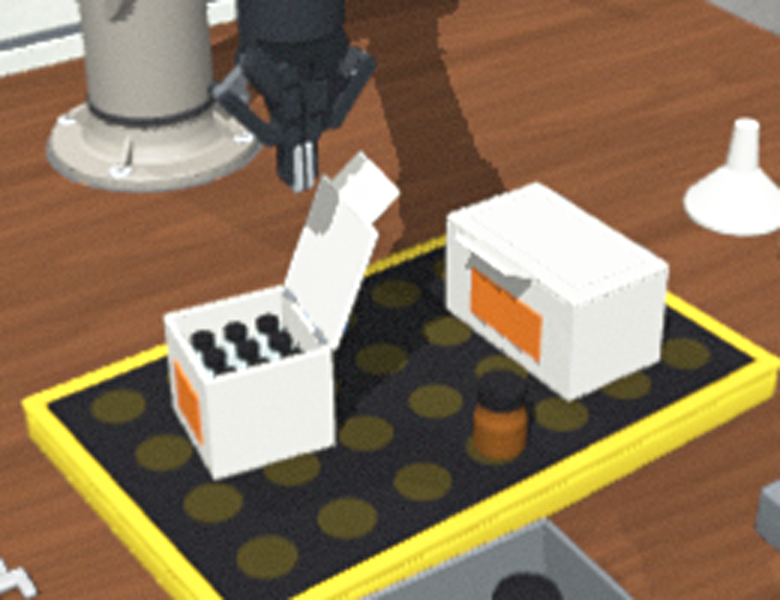

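The lid is unmoved, and the fingers (crop ~300,185) missed it. I'll check the fingertip and tab positions in both depth maps.

```bash
python3 - <<'E'
from h import *
print(r.get_obs()['tcp_pos'])
s=dict(np.load('pics/scene.npz')); P=cloud(s)
def px(c): u,v=170+c[0]/3,160+c[1]/3; return P[int(round(v)),int(round(u))].round(3)
for n,c in dict(tip=(297,183),tip2=(308,175),tabtop=(362,158),tabright=(392,192),tabmid=(365,190),plateL=(328,185),plateR=(372,238),hingeL=(290,285),hingeR=(335,340),rimFL=(172,318),rimFR=(213,372),jar=(500,380),floor=(400,370)).items(): print(n,px(c))
t=grab('top'); Q=cloud(t); z=Q[...,2]
v,u=np.mgrid[:480,:640]
m=(u>325)&(u<375)&(v>195)&(v<262)&(z>.145)&(z<.6)
cv2.imwrite('pics/t2.png',cv2.resize(t['frame'][160:300,280:440],None,fx=4,fy=4,interpolation=2))
E
```

```text
[ 0.58881615 -0.12862577  0.24079306]
tip [ 0.598 -0.133  0.257]
tip2 [ 0.6   -0.124  0.263]
tabtop [ 0.569 -0.06   0.243]
tabright [ 0.625 -0.068  0.243]
tabmid [ 0.596 -0.074  0.233]
plateL [ 0.552 -0.083  0.218]
plateR [ 0.638 -0.094  0.219]
hingeL [ 0.552 -0.119  0.139]
hingeR [ 0.635 -0.125  0.138]
rimFL [ 0.52  -0.21   0.123]
rimFR [ 0.597 -0.211  0.118]
jar [ 0.701 -0.019  0.098]
floor [ 0.575 -0.033  0.039]
```

View pics/t2.png

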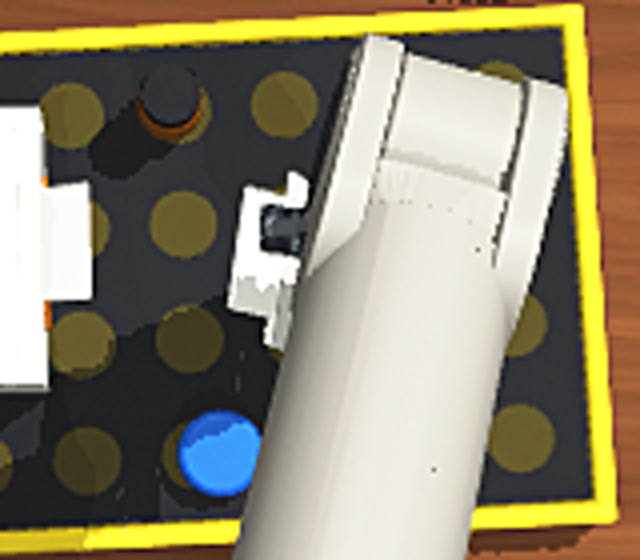

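The positions agree. The closed fingertips sit at z≈0.25, higher than I assumed, so they slid over the tab (top view: fingers above the lid at crop ~285,225). I'll go back over it and push about 28 mm lower.

Emit:
send_rows --deltas '[{"dx": 0, "dy": 10, "dz": 20, "rx": 0, "ry": 0, "rz": 0}, {"dx": 2, "dy": 40, "dz": 25, "rx": 0, "ry": 0, "rz": 0}, {"dx": 4, "dy": 75, "dz": 25, "rx": 0, "ry": 0, "rz": 0}, {"dx": 6, "dy": 110, "dz": 25, "rx": 0, "ry": 0, "rz": 0}, {"dx": 6, "dy": 118, "dz": 20, "rx": 0, "ry": 0, "rz": 0}]'

```text
clock: 5.25
tcp_pos: [0.5958, -0.0025, 0.2615]
orientation: [-0.012, 3.14, 0.006]
contact_force: [0.8, 0.7, -0.6]
grip_width: 0.0003
gripper_force: 0.0
```

Emit:
send_rows --deltas '[{"dx": 0, "dy": 0, "dz": -20, "rx": 0, "ry": 0, "rz": 0}, {"dx": 0, "dy": 0, "dz": -40, "rx": 0, "ry": 0, "rz": 0}, {"dx": 0, "dy": 0, "dz": -48, "rx": 0, "ry": 0, "rz": 0}, {"dx": 0, "dy": -8, "dz": -48, "rx": 0, "ry": 0, "rz": 0}, {"dx": 0, "dy": -16, "dz": -48, "rx": 0, "ry": 0, "rz": 0}]'

```text
clock: 5.67
tcp_pos: [0.5948, -0.027, 0.2129]
orientation: [0.0, -3.141, 0.0]
contact_force: [-0.1, -0.4, 0.5]
grip_width: 0.0002
gripper_force: 0.0
```

Emit:
send_rows --deltas '[{"dx": 0, "dy": -4, "dz": 0, "rx": 0, "ry": 0, "rz": 0}, {"dx": 0, "dy": -8, "dz": 0, "rx": 0, "ry": 0, "rz": 0}, {"dx": 0, "dy": -12, "dz": 0, "rx": 0, "ry": 0, "rz": 0}, {"dx": 0, "dy": -16, "dz": 0, "rx": 0, "ry": 0, "rz": 0}, {"dx": 0, "dy": -20, "dz": 0, "rx": 0, "ry": 0, "rz": 0}]'

```text
clock: 6.08
tcp_pos: [0.595, -0.0469, 0.2133]
orientation: [0.001, 3.141, 0.001]
contact_force: [0.6, 0.4, 0.0]
grip_width: -0.0005
gripper_force: 0.4
```

Emit:
send_rows --deltas '[{"dx": 0, "dy": -4, "dz": 0, "rx": 0, "ry": 0, "rz": 0}, {"dx": 0, "dy": -8, "dz": 0, "rx": 0, "ry": 0, "rz": 0}, {"dx": 0, "dy": -12, "dz": 0, "rx": 0, "ry": 0, "rz": 0}, {"dx": 0, "dy": -16, "dz": 0, "rx": 0, "ry": 0, "rz": 0}, {"dx": 0, "dy": -20, "dz": 0, "rx": 0, "ry": 0, "rz": 0}]'

```text
clock: 6.5
tcp_pos: [0.5948, -0.067, 0.2128]
orientation: [-0.001, -3.141, -0.0]
contact_force: [-0.4, 0.3, -0.8]
grip_width: 0.0002
gripper_force: 0.2
```

Emit:
send_rows --deltas '[{"dx": 0, "dy": -4, "dz": 0, "rx": 0, "ry": 0, "rz": 0}, {"dx": 0, "dy": -8, "dz": 0, "rx": 0, "ry": 0, "rz": 0}, {"dx": 0, "dy": -12, "dz": 0, "rx": 0, "ry": 0, "rz": 0}, {"dx": 0, "dy": -16, "dz": 0, "rx": 0, "ry": 0, "rz": 0}, {"dx": 0, "dy": -20, "dz": 0, "rx": 0, "ry": 0, "rz": 0}]'

```text
clock: 6.92
tcp_pos: [0.5948, -0.0871, 0.2128]
orientation: [-0.001, -3.142, 0.0]
contact_force: [-0.8, 0.5, -0.0]
grip_width: 0.0001
gripper_force: 0.1
```

Emit:
send_rows --deltas '[{"dx": 0, "dy": -4, "dz": 1, "rx": 0, "ry": 0, "rz": 0}, {"dx": 0, "dy": -8, "dz": 2, "rx": 0, "ry": 0, "rz": 0}, {"dx": 0, "dy": -12, "dz": 3, "rx": 0, "ry": 0, "rz": 0}, {"dx": 0, "dy": -16, "dz": 4, "rx": 0, "ry": 0, "rz": 0}, {"dx": 0, "dy": -20, "dz": 5, "rx": 0, "ry": 0, "rz": 0}]'

```text
clock: 7.33
tcp_pos: [0.5948, -0.1071, 0.218]
orientation: [0.001, 3.142, -0.0]
contact_force: [-0.0, 0.6, 1.2]
grip_width: 0.0001
gripper_force: 0.0
```

Emit:
send_rows --deltas '[{"dx": 0, "dy": -4, "dz": 0, "rx": 0, "ry": 0, "rz": 0}, {"dx": 0, "dy": -8, "dz": 0, "rx": 0, "ry": 0, "rz": 0}, {"dx": 0, "dy": -12, "dz": 0, "rx": 0, "ry": 0, "rz": 0}, {"dx": 0, "dy": -16, "dz": 0, "rx": 0, "ry": 0, "rz": 0}, {"dx": 0, "dy": -20, "dz": 0, "rx": 0, "ry": 0, "rz": 0}]'

```text
clock: 7.75
tcp_pos: [0.5947, -0.1271, 0.2177]
orientation: [-0.001, -3.141, 0.0]
contact_force: [-0.2, 0.5, 0.9]
grip_width: -0.0001
gripper_force: 0.0
```

Emit:
send_rows --deltas '[{"dx": 0, "dy": 0, "dz": 5, "rx": 0, "ry": 0, "rz": 0}, {"dx": 0, "dy": 20, "dz": 20, "rx": 0, "ry": 0, "rz": 0}, {"dx": 0, "dy": 40, "dz": 40, "rx": 0, "ry": 0, "rz": 0}, {"dx": 0, "dy": 60, "dz": 60, "rx": 0, "ry": 0, "rz": 0}, {"dx": 0, "dy": 70, "dz": 70, "rx": 0, "ry": 0, "rz": 0}]'

```text
clock: 8.17
tcp_pos: [0.596, -0.0537, 0.2905]
orientation: [-0.003, 3.138, 0.002]
contact_force: [0.3, 0.4, 0.1]
grip_width: 0.0001
gripper_force: 0.0
```

```bash
python3 - <<'E'
from h import *
f=grab('scene'); cv2.imwrite('pics/s4.png',cv2.resize(f['frame'][160:360,170:430],None,fx=3,fy=3,interpolation=2))
E
```

```text
(no output)
```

View pics/s4.png

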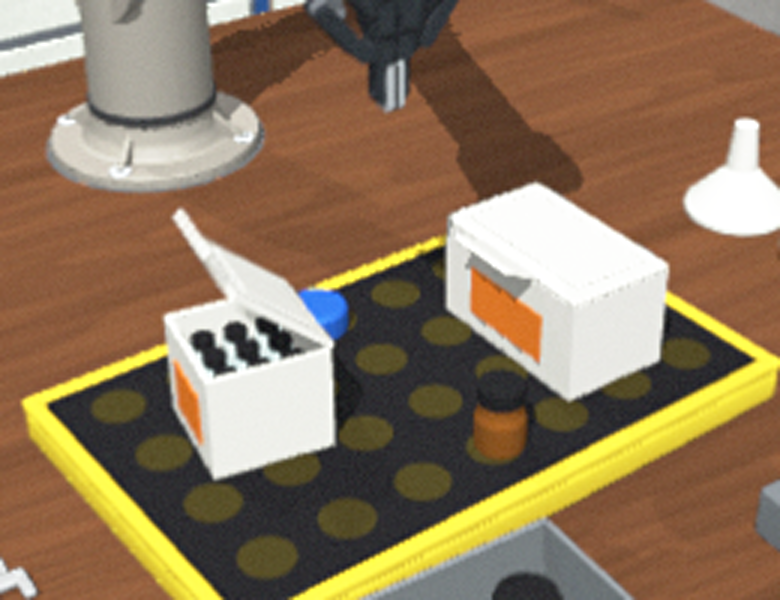

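The narrow lid is past upright and falling shut (crop ~260,270). Meanwhile I tilt the tool in place for the broad lid.

Emit:
send_rows --deltas '[{"dx": 0, "dy": 0, "dz": 0, "rx": 7, "ry": 0, "rz": 0}, {"dx": 0, "dy": 0, "dz": 0, "rx": 14, "ry": 0, "rz": 0}, {"dx": 0, "dy": 0, "dz": 0, "rx": 21, "ry": 0, "rz": 0}, {"dx": 0, "dy": 0, "dz": 0, "rx": 28, "ry": 0, "rz": 0}, {"dx": 0, "dy": 0, "dz": 0, "rx": 35, "ry": 0, "rz": 0}]'

```text
clock: 8.63
tcp_pos: [0.5952, -0.0586, 0.2884]
orientation: [0.003, 2.991, 0.951]
contact_force: [-0.2, 0.4, -0.5]
grip_width: 0.0003
gripper_force: 0.0
```

Emit:
send_rows --deltas '[{"dx": 0, "dy": 0, "dz": 0, "rx": 6, "ry": 0, "rz": 0}, {"dx": 0, "dy": 0, "dz": 0, "rx": 12, "ry": 0, "rz": 0}, {"dx": 0, "dy": 0, "dz": 0, "rx": 18, "ry": 0, "rz": 0}, {"dx": 0, "dy": 0, "dz": 0, "rx": 24, "ry": 0, "rz": 0}, {"dx": 0, "dy": 0, "dz": 0, "rx": 24, "ry": 0, "rz": 0}]'

```text
clock: 9.05
tcp_pos: [0.593, -0.0607, 0.2825]
orientation: [-0.018, -2.728, -1.55]
contact_force: [-1.4, -0.7, -0.1]
grip_width: -0.0001
gripper_force: 0.0
```

```bash
python3 - <<'E'
from h import *
s=dict(np.load('pics/scene.npz')); P=cloud(s)
for c in [(393,95),(393,102),(388,106),(400,102)]: print('old tip at tcp .596,-.0537,.2905',P[int(160+c[1]/3),int(170+c[0]/3)].round(3))
f=grab('scene'); cv2.imwrite('pics/s5.png',cv2.resize(f['frame'][140:340,170:430],None,fx=3,fy=3,interpolation=2))
o=r.get_obs();print(o['joints'].round(2),o['tcp_pos'],R.from_rotvec(o['orientation']).as_matrix().round(2))
E
```

```text
old tip at tcp .596,-.0537,.2905 [ 0.611 -0.058  0.315]
old tip at tcp .596,-.0537,.2905 [ 0.608 -0.057  0.306]
old tip at tcp .596,-.0537,.2905 [ 0.604 -0.06   0.303]
old tip at tcp .596,-.0537,.2905 [ 0.61  -0.053  0.306]
[ 0.31  0.6   0.19  1.62 -0.96  1.63  2.37] [ 0.59370116 -0.05942739  0.2840754 ] [[-1.    0.01  0.  ]
 [ 0.01  0.52  0.86]
 [ 0.01  0.86 -0.52]]
```

View pics/s5.png

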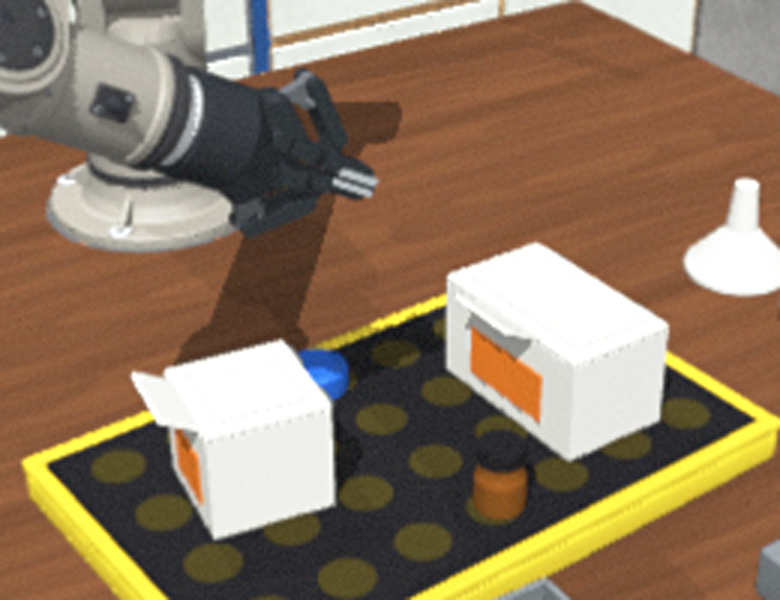

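The narrow lid is shut (crop ~250,390) and the tool is tilted 59° with its tip at crop (375,182). Next I get the fingertip offset from the depth map and plan the arc.

```bash
python3 - <<'E'
from h import *
s=dict(np.load('pics/scene.npz')); P=cloud(s)
o=r.get_obs(); M=R.from_rotvec(o['orientation']).as_matrix(); t=o['tcp_pos']; print(t)
L=(P-t)@M; m=(np.abs(L[...,0])<.03)&(np.abs(L[...,1])<.03)&(np.abs(L[...,2])<.03)
q=L[m]; print(len(q),np.percentile(q,[1,50,99],axis=0).round(4))
for a in np.arange(-.03,.02,.005):
    w=q[(q[:,2]>=a)&(q[:,2]<a+.005)]
    if len(w): print(round(a,3),len(w),w.min(0).round(3),w.max(0).round(3))
B=lambda a,b,c,d:P[b:d,a:c].reshape(-1,3)
# broad tab in scene, px crop(470..535,315..345)
for c in [(472,322),(530,338),(500,332),(452,285),(535,250),(660,325)]: print(c,P[int(140+c[1]/3),int(170+c[0]/3)].round(3))
Y0,Z0=.154,.1305
for i,th in enumerate(np.arange(0,1.81,.15)):
    rr=np.interp(th,[0,.6],[.112,.085]); f,u=rr*np.cos(th),rr*np.sin(th)
    print(round(th,2),'C y,z',round(Y0-f,3),round(Z0+u,3),'T',round(Y0-f-.007,3),round(Z0+u-.012,3))
E
```

```text
[ 0.59370116 -0.05942739  0.2840754 ]
71 [[-0.0151 -0.0154 -0.0299]
 [-0.0103 -0.0018 -0.0231]
 [ 0.003   0.0106 -0.0132]]
-0.03 26 [-0.015 -0.015 -0.03 ] [ 0.003  0.011 -0.026]
-0.025 22 [-0.015 -0.016 -0.025] [ 0.003  0.011 -0.02 ]
-0.02 19 [-0.016 -0.013 -0.02 ] [-0.006  0.008 -0.015]
-0.015 4 [-0.012 -0.009 -0.015] [-0.011  0.001 -0.013]
(472, 322) [0.555 0.052 0.106]
(530, 338) [0.637 0.051 0.136]
(500, 332) [0.589 0.056 0.114]
(452, 285) [0.523 0.052 0.126]
(535, 250) [0.521 0.142 0.133]
(660, 325) [0.678 0.155 0.134]
0.0 C y,z 0.042 0.13 T 0.035 0.119
0.15 C y,z 0.05 0.146 T 0.043 0.134
0.3 C y,z 0.06 0.16 T 0.053 0.148
0.45 C y,z 0.071 0.17 T 0.064 0.158
0.6 C y,z 0.084 0.178 T 0.077 0.166
0.75 C y,z 0.092 0.188 T 0.085 0.176
0.9 C y,z 0.101 0.197 T 0.094 0.185
1.05 C y,z 0.112 0.204 T 0.105 0.192
1.2 C y,z 0.123 0.21 T 0.116 0.198
1.35 C y,z 0.135 0.213 T 0.128 0.201
1.5 C y,z 0.148 0.215 T 0.141 0.203
1.65 C y,z 0.161 0.215 T 0.154 0.203
1.8 C y,z 0.173 0.213 T 0.166 0.201
```

Emit:
send_rows --deltas '[{"dx": 3, "dy": 25, "dz": 0, "rx": 0, "ry": 0, "rz": 0}, {"dx": 3, "dy": 50, "dz": -20, "rx": 0, "ry": 0, "rz": 0}, {"dx": 3, "dy": 50, "dz": -50, "rx": 0, "ry": 0, "rz": 0}, {"dx": 3, "dy": 50, "dz": -80, "rx": 0, "ry": 0, "rz": 0}, {"dx": 3, "dy": 50, "dz": -110, "rx": 0, "ry": 0, "rz": 0}]'

```text
clock: 9.52
tcp_pos: [0.5983, -0.0054, 0.178]
orientation: [-0.006, 2.737, 1.54]
contact_force: [-0.1, 0.6, -1.1]
grip_width: 0.0003
gripper_force: 0.0
```

Emit:
send_rows --deltas '[{"dx": 0, "dy": 0, "dz": -20, "rx": 0, "ry": 0, "rz": 0}, {"dx": 0, "dy": 0, "dz": -35, "rx": 0, "ry": 0, "rz": 0}, {"dx": 0, "dy": 0, "dz": -44, "rx": 0, "ry": 0, "rz": 0}, {"dx": 0, "dy": 0, "dz": -44, "rx": 0, "ry": 0, "rz": 0}, {"dx": 0, "dy": 0, "dz": -44, "rx": 0, "ry": 0, "rz": 0}]'

```text
clock: 9.93
tcp_pos: [0.5982, -0.0062, 0.1347]
orientation: [-0.001, 2.735, 1.547]
contact_force: [-0.1, 1.4, 0.2]
grip_width: -0.0001
gripper_force: 0.0
```

```bash
python3 - <<'E'
from h import *
f=grab('scene'); P=cloud(f)
o=r.get_obs(); M=R.from_rotvec(o['orientation']).as_matrix(); t=o['tcp_pos']; print(t,M[:,2])
L=(P-t)@M; m=(np.abs(L[...,0])<.03)&(np.abs(L[...,1])<.02)&(np.abs(L[...,2])<.025); q=L[m]
print(np.percentile(q,[0,1,50,99,100],axis=0).round(4), t-.012*M[:,2])
cv2.imwrite('pics/s6.png',cv2.resize(f['frame'][160:360,200:460],None,fx=3,fy=3,interpolation=2))
E
```

```text
[ 0.59837464 -0.00635598  0.13512158] [ 1.67128002e-04  8.57018275e-01 -5.15285986e-01]
[[-0.0169 -0.015  -0.0248]
 [-0.0166 -0.0139 -0.0244]
 [-0.0109  0.0009 -0.0198]
 [ 0.0001  0.013  -0.013 ]
 [ 0.0019  0.0135 -0.0129]] [ 0.59837264 -0.0166402   0.14130502]
```

View pics/s6.png

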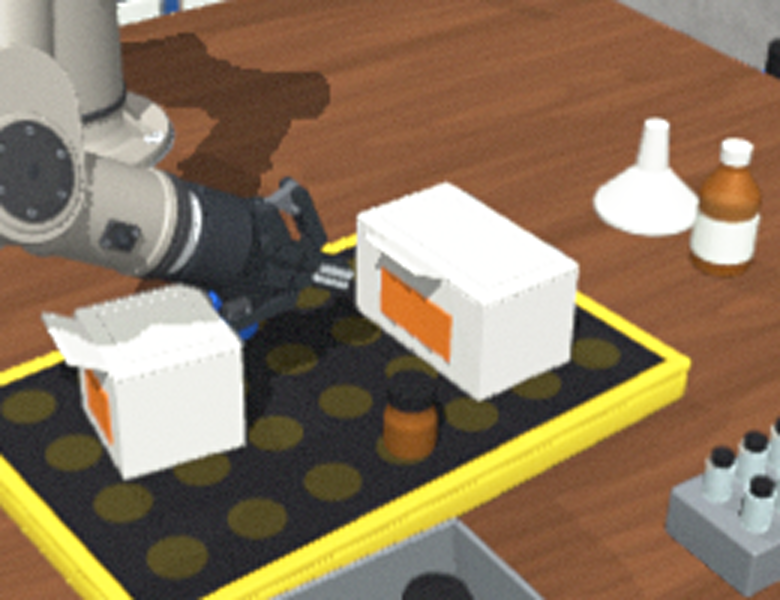

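The fingertip (crop ~350,285) is in front of and level with the broad tab (~380–450, 270). I slide beneath it, then lift.

Emit:
send_rows --deltas '[{"dx": 0, "dy": 8, "dz": -12, "rx": 0, "ry": 0, "rz": 0}, {"dx": 0, "dy": 20, "dz": -22, "rx": 0, "ry": 0, "rz": 0}, {"dx": 0, "dy": 32, "dz": -28, "rx": 0, "ry": 0, "rz": 0}, {"dx": 0, "dy": 43, "dz": -33, "rx": 0, "ry": 0, "rz": 0}, {"dx": 0, "dy": 50, "dz": -35, "rx": 0, "ry": 0, "rz": 0}]'

```text
clock: 10.4
tcp_pos: [0.597, 0.0462, 0.098]
orientation: [0.001, -2.73, -1.548]
contact_force: [-0.3, 0.1, 0.1]
grip_width: -0.0001
gripper_force: 0.0
```

Emit:
send_rows --deltas '[{"dx": 0, "dy": 0, "dz": 4, "rx": 0, "ry": 0, "rz": 0}, {"dx": 0, "dy": 0, "dz": 8, "rx": 0, "ry": 0, "rz": 0}, {"dx": 0, "dy": 1, "dz": 12, "rx": 0, "ry": 0, "rz": 0}, {"dx": 0, "dy": 2, "dz": 16, "rx": 0, "ry": 0, "rz": 0}, {"dx": 0, "dy": 4, "dz": 20, "rx": 0, "ry": 0, "rz": 0}]'

```text
clock: 10.82
tcp_pos: [0.5983, 0.0462, 0.1195]
orientation: [0.002, 2.734, 1.545]
contact_force: [-0.2, -1.0, -0.1]
grip_width: -0.0001
gripper_force: 0.4
```

Emit:
send_rows --deltas '[{"dx": 0, "dy": 2, "dz": 5, "rx": 0, "ry": 0, "rz": 0}, {"dx": 0, "dy": 5, "dz": 9, "rx": 0, "ry": 0, "rz": 0}, {"dx": 0, "dy": 8, "dz": 14, "rx": 0, "ry": 0, "rz": 0}, {"dx": 0, "dy": 12, "dz": 18, "rx": 0, "ry": 0, "rz": 0}, {"dx": 0, "dy": 16, "dz": 22, "rx": 0, "ry": 0, "rz": 0}]'

```text
clock: 11.23
tcp_pos: [0.5979, 0.0636, 0.1413]
orientation: [-0.001, -2.734, -1.547]
contact_force: [0.5, -1.2, 0.7]
grip_width: -0.0003
gripper_force: 0.6
```

Emit:
send_rows --deltas '[{"dx": 0, "dy": 4, "dz": 4, "rx": 0, "ry": 0, "rz": 0}, {"dx": 0, "dy": 8, "dz": 8, "rx": 0, "ry": 0, "rz": 0}, {"dx": 0, "dy": 13, "dz": 11, "rx": 0, "ry": 0, "rz": 0}, {"dx": 0, "dy": 18, "dz": 14, "rx": 0, "ry": 0, "rz": 0}, {"dx": 0, "dy": 23, "dz": 17, "rx": 0, "ry": 0, "rz": 0}]'

```text
clock: 11.65
tcp_pos: [0.5978, 0.0869, 0.1581]
orientation: [-0.001, -2.734, -1.547]
contact_force: [-0.4, -1.1, -0.1]
grip_width: -0.0001
gripper_force: 0.0
```

```bash
python3 - <<'E'
from h import *
f=grab('scene')
o=r.get_obs(); M=R.from_rotvec(o['orientation']).as_matrix(); t=o['tcp_pos']; print(t,'T',t-.012*M[:,2])
cv2.imwrite('pics/s7.png',cv2.resize(f['frame'][160:360,200:460],None,fx=3,fy=3,interpolation=2))
E
```

```text
[0.59773588 0.08837781 0.15899829] T [0.59774975 0.0780826  0.16516338]
```

View pics/s7.png

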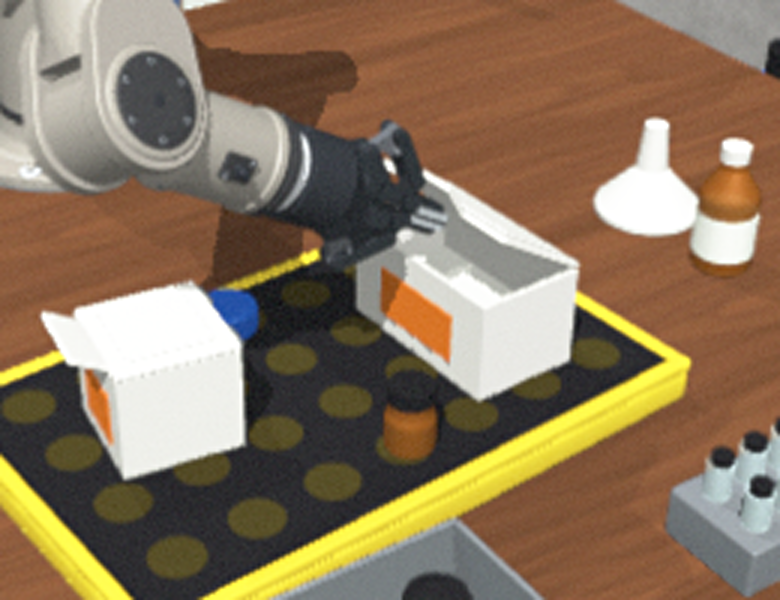

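The lid is rising as planned (about 0.6 rad, fingertips under the plate at crop ~430,220). I carry on along the arc.

Emit:
send_rows --deltas '[{"dx": 0, "dy": 4, "dz": 5, "rx": 0, "ry": 0, "rz": 0}, {"dx": 0, "dy": 8, "dz": 10, "rx": 0, "ry": 0, "rz": 0}, {"dx": 0, "dy": 12, "dz": 14, "rx": 0, "ry": 0, "rz": 0}, {"dx": 0, "dy": 16, "dz": 19, "rx": 0, "ry": 0, "rz": 0}, {"dx": 0, "dy": 21, "dz": 22, "rx": 0, "ry": 0, "rz": 0}]'

```text
clock: 12.12
tcp_pos: [0.598, 0.1076, 0.1806]
orientation: [0.001, 2.734, 1.547]
contact_force: [-0.2, -0.6, 0.2]
grip_width: 0.0001
gripper_force: 0.3
```

Emit:
send_rows --deltas '[{"dx": 0, "dy": 5, "dz": 4, "rx": 0, "ry": 0, "rz": 0}, {"dx": 0, "dy": 10, "dz": 7, "rx": 0, "ry": 0, "rz": 0}, {"dx": 0, "dy": 15, "dz": 9, "rx": 0, "ry": 0, "rz": 0}, {"dx": 0, "dy": 20, "dz": 11, "rx": 0, "ry": 0, "rz": 0}, {"dx": 0, "dy": 25, "dz": 13, "rx": 0, "ry": 0, "rz": 0}]'

```text
clock: 12.53
tcp_pos: [0.5977, 0.1329, 0.193]
orientation: [-0.001, -2.734, -1.547]
contact_force: [-0.0, -0.6, -0.2]
grip_width: 0.0
gripper_force: 0.3
```

Emit:
send_rows --deltas '[{"dx": 0, "dy": 5, "dz": 1, "rx": 0, "ry": 0, "rz": 0}, {"dx": 0, "dy": 10, "dz": 2, "rx": 0, "ry": 0, "rz": 0}, {"dx": 0, "dy": 15, "dz": 2, "rx": 0, "ry": 0, "rz": 0}, {"dx": 0, "dy": 20, "dz": 2, "rx": 0, "ry": 0, "rz": 0}, {"dx": 0, "dy": 25, "dz": 2, "rx": 0, "ry": 0, "rz": 0}]'

```text
clock: 12.95
tcp_pos: [0.5977, 0.1579, 0.1947]
orientation: [-0.001, -2.734, -1.547]
contact_force: [0.1, -0.5, 0.6]
grip_width: -0.0002
gripper_force: 0.2
```

Emit:
send_rows --deltas '[{"dx": 0, "dy": 5, "dz": 0, "rx": 0, "ry": 0, "rz": 0}, {"dx": 0, "dy": 10, "dz": 0, "rx": 0, "ry": 0, "rz": 0}, {"dx": 0, "dy": 15, "dz": 0, "rx": 0, "ry": 0, "rz": 0}, {"dx": 0, "dy": 18, "dz": 0, "rx": 0, "ry": 0, "rz": 0}, {"dx": 0, "dy": 18, "dz": 0, "rx": 0, "ry": 0, "rz": 0}]'

```text
clock: 13.37
tcp_pos: [0.5975, 0.1764, 0.1949]
orientation: [0.0, -2.733, -1.547]
contact_force: [0.1, -0.2, 0.9]
grip_width: -0.0
gripper_force: 0.0
```

```bash
python3 - <<'E'
from h import *
f=grab('scene')
o=r.get_obs(); M=R.from_rotvec(o['orientation']).as_matrix(); t=o['tcp_pos']; print(t,'T',t-.012*M[:,2])
cv2.imwrite('pics/s8.png',cv2.resize(f['frame'][140:340,200:460],None,fx=3,fy=3,interpolation=2))
E
```

```text
[0.59762119 0.17583171 0.19484159] T [0.59762909 0.16554421 0.20101955]
```

View pics/s8.png

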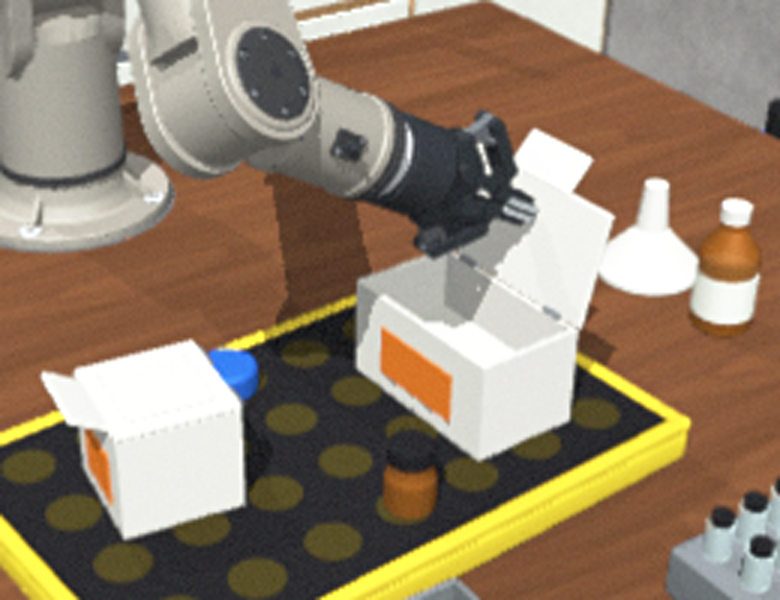

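The broad lid is past upright (crop ~555,240) and leaning back. I retract.

Emit:
send_rows --deltas '[{"dx": 0, "dy": -15, "dz": 5, "rx": 0, "ry": 0, "rz": 0}, {"dx": 0, "dy": -40, "dz": 20, "rx": 0, "ry": 0, "rz": 0}, {"dx": 0, "dy": -65, "dz": 45, "rx": 0, "ry": 0, "rz": 0}, {"dx": 0, "dy": -90, "dz": 70, "rx": 0, "ry": 0, "rz": 0}, {"dx": 0, "dy": -110, "dz": 90, "rx": 0, "ry": 0, "rz": 0}]'

```text
clock: 13.83
tcp_pos: [0.598, 0.0611, 0.2866]
orientation: [0.005, 2.734, 1.543]
contact_force: [0.6, -0.4, -0.5]
grip_width: -0.0003
gripper_force: 0.0
```

Emit:
send_rows --deltas '[{"dx": 0, "dy": 0, "dz": 20, "rx": 0, "ry": 0, "rz": 0}, {"dx": 0, "dy": 0, "dz": 40, "rx": 0, "ry": 0, "rz": 0}, {"dx": 0, "dy": 0, "dz": 40, "rx": 0, "ry": 0, "rz": 0}, {"dx": 0, "dy": 0, "dz": 40, "rx": 0, "ry": 0, "rz": 0}, {"dx": 0, "dy": 0, "dz": 40, "rx": 0, "ry": 0, "rz": 0}]'

```text
clock: 14.25
tcp_pos: [0.5975, 0.0644, 0.3243]
orientation: [-0.003, -2.734, -1.546]
contact_force: [0.2, 0.8, -0.5]
grip_width: 0.0001
gripper_force: 0.0
```

Emit:
send_rows --deltas '[{"dx": 0, "dy": 0, "dz": 0, "rx": 0, "ry": 0, "rz": 0}, {"dx": 0, "dy": 0, "dz": 0, "rx": 0, "ry": 0, "rz": 0}, {"dx": 0, "dy": 0, "dz": 0, "rx": 0, "ry": 0, "rz": 0}, {"dx": 0, "dy": 0, "dz": 0, "rx": 0, "ry": 0, "rz": 0}, {"dx": 0, "dy": 0, "dz": 0, "rx": 0, "ry": 0, "rz": 0}]'

```text
clock: 14.67
tcp_pos: [0.5977, 0.0654, 0.3244]
orientation: [-0.002, -2.733, -1.547]
contact_force: [-0.5, -1.0, -0.8]
grip_width: 0.0002
gripper_force: 0.0
```

Emit:
send_rows --deltas '[{"dx": 0, "dy": 0, "dz": 0, "rx": 0, "ry": 0, "rz": 0}, {"dx": 0, "dy": 0, "dz": 0, "rx": 0, "ry": 0, "rz": 0}, {"dx": 0, "dy": 0, "dz": 0, "rx": 0, "ry": 0, "rz": 0}, {"dx": 0, "dy": 0, "dz": 0, "rx": 0, "ry": 0, "rz": 0}, {"dx": 0, "dy": 0, "dz": 0, "rx": 0, "ry": 0, "rz": 0}]'

```text
clock: 15.08
tcp_pos: [0.5978, 0.0653, 0.3248]
orientation: [-0.001, -2.734, -1.547]
contact_force: [-0.7, -0.4, -1.2]
grip_width: -0.0002
gripper_force: 0.0
```

Emit:
send_rows --deltas '[{"dx": 0, "dy": 0, "dz": 0, "rx": 0, "ry": 0, "rz": 0}, {"dx": 0, "dy": 0, "dz": 0, "rx": 0, "ry": 0, "rz": 0}, {"dx": 0, "dy": 0, "dz": 0, "rx": 0, "ry": 0, "rz": 0}, {"dx": 0, "dy": 0, "dz": 0, "rx": 0, "ry": 0, "rz": 0}, {"dx": 0, "dy": 0, "dz": 0, "rx": 0, "ry": 0, "rz": 0}]'

```text
clock: 15.5
tcp_pos: [0.5978, 0.0653, 0.3248]
orientation: [-0.001, -2.734, -1.547]
contact_force: [0.6, 0.2, 0.4]
grip_width: 0.0
gripper_force: 0.0
```

```bash
python3 - <<'E'
from h import *
f=grab('scene'); P=cloud(f)
m=np.zeros((480,640),bool); m[170:260,370:415]=1
m&=(P[...,2]>.15)&(P[...,0]>.5)&(P[...,0]<.7)&(P[...,1]>.12)&(P[...,1]<.26)&(P[...,2]<.22)
q=P[m]; a=np.polyfit(q[:,2],q[:,1],1); print(len(q),'lid angle',np.pi/2+np.arctan(a[0]))
cv2.imwrite('pics/s9.png',f['frame'])
E
```

```text
1099 lid angle 1.940167078356383
```

View pics/s9.png

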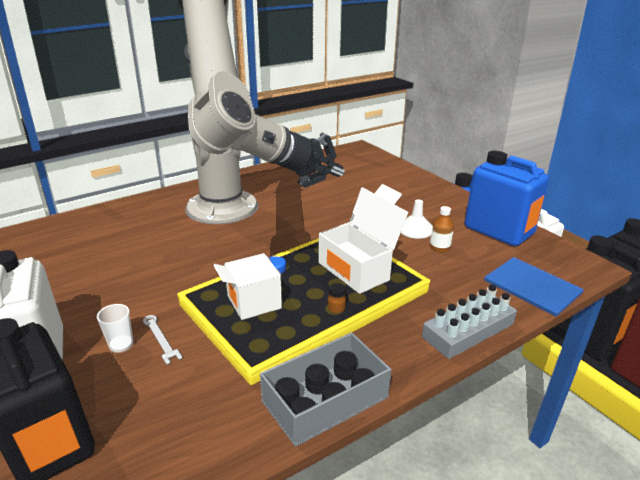

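The narrow box is shut (254,285), the broad lid is fully open at 1.94 rad (378,220), and the arm is clear.

```bash
python3 -c "
from bench import r
print(r.hand_in())"
```

```text
the job is handed in; nothing more can be done
None
```

The narrow lid is shut, the broad lid rests open at about 1.94 rad, and the job was handed in at about 15.5 s; `hand_in()` returned no verdict.

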